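Bench power-up on the push-button stations

TASK

Power up the repair bench from its loose push-button stations: with the fingertips, press the green button, then the yellow, then the blue, each gently and all the way down so that it stays in. Do not touch the red station (all-off), do not pick up or shove any station, and leave the small parts standing round them where they are.

Things in the scene. Friction and masses are not known exactly. Their poses are not given: they have to be found in the camera images.
- green: push-button station with the green button: a loose dark-grey box 62 x 62 mm and 38 mm high, 0.25 to 0.5 kg, standing on rubber; origin at the centre of its underside, z up; its round button is in the middle of the top, with a flat aluminium collar 43 mm wide and 3 mm high round it (top 41 mm up)
- green_top (a point): centre of the flat top of the green button cap, a disc 32 mm wide: 59 mm above the bench while out (21 mm proud of the box), about 51 mm when fully in; moves with the cap
- green_cap (a joint): travel of the green cap straight down, m: 0 out (as at the start), 0.008 fully in. About 3 N moves it all the way and it stays where it is left; the cap sits on a rubber cushion that gives 1 mm for every 3 N, so a press goes about 1 mm further than this value and past the bottom it yields softly
- yellow: push-button station with the yellow button: a loose dark-grey box 62 x 62 mm and 38 mm high, 0.25 to 0.5 kg, standing on rubber; origin at the centre of its underside, z up; its round button is in the middle of the top, with a flat aluminium collar 43 mm wide and 3 mm high round it (top 41 mm up)
- yellow_top (a point): centre of the flat top of the yellow button cap, a disc 32 mm wide: 59 mm above the bench while out (21 mm proud of the box), about 51 mm when fully in; moves with the cap
- yellow_cap (a joint): travel of the yellow cap straight down, m: 0 out (as at the start), 0.008 fully in. About 3 N moves it all the way and it stays where it is left; the cap sits on a rubber cushion that gives 1 mm for every 3 N, so a press goes about 1 mm further than this value and past the bottom it yields softly
- blue: push-button station with the blue button: a loose dark-grey box 62 x 62 mm and 38 mm high, 0.25 to 0.5 kg, standing on rubber; origin at the centre of its underside, z up; its round button is in the middle of the top, with a flat aluminium collar 43 mm wide and 3 mm high round it (top 41 mm up)
- blue_top (a point): centre of the flat top of the blue button cap, a disc 32 mm wide: 59 mm above the bench while out (21 mm proud of the box), about 51 mm when fully in; moves with the cap
- blue_cap (a joint): travel of the blue cap straight down, m: 0 out (as at the start), 0.008 fully in. About 3 N moves it all the way and it stays where it is left; the cap sits on a rubber cushion that gives 1 mm for every 3 N, so a press goes about 1 mm further than this value and past the bottom it yields softly
- red: push-button station with the red button: a loose dark-grey box 62 x 62 mm and 38 mm high, 0.25 to 0.5 kg, standing on rubber; origin at the centre of its underside, z up; its round button is in the middle of the top, with a flat aluminium collar 43 mm wide and 3 mm high round it (top 41 mm up)
- red_top (a point): centre of the flat top of the red button cap, a disc 32 mm wide: 59 mm above the bench while out (21 mm proud of the box), about 51 mm when fully in; moves with the cap
- red_cap (a joint): travel of the red cap straight down, m: 0 out (as at the start), 0.008 fully in. About 3 N moves it all the way and it stays where it is left; the cap sits on a rubber cushion that gives 1 mm for every 3 N, so a press goes about 1 mm further than this value and past the bottom it yields softly
- spare_cap_0: black capacitor, upright cylinder 26 dia x 35 high mm, loose on the bench, a bystander; origin at the centre of its underside
- spare_cap_1: another black capacitor, 26 dia x 35 high mm, loose on the bench, a bystander; origin at the centre of its underside
- spare_cap_2: third black capacitor, 26 dia x 35 high mm, loose on the bench, a bystander; origin at the centre of its underside
- spare_knob: black front-panel knob, 30 dia x 17 high mm, loose on the bench, a bystander; origin at the centre of its underside
- spare_knob_silver: white-silver knob, 28 dia x 20 high mm, loose on the bench, a bystander; origin at the centre of its underside
- heat_sink: black finned heat sink, 30 x 40 x 22 high mm, loose on the bench, a bystander; origin at the centre of its underside

How it is judged (in metres and radians):
On the way, in this order (a step that is already met when the one before it is completed fails the run):
1. the green button is down, the later ones still out (value of joint green_cap above 0.005 m and value of joint each of yellow_cap, blue_cap, red_cap below 0.003 m), for 0.2 s.
2. the yellow button is down, the later ones still out (value of joint each of green_cap, yellow_cap above 0.005 m and value of joint each of blue_cap, red_cap below 0.003 m), for 0.2 s.
3. the blue button is down (value of joint each of green_cap, yellow_cap, blue_cap above 0.005 m and value of joint red_cap below 0.003 m), for 0.2 s.
At the end, for the whole second after the job is handed in: The green, yellow and blue caps are more than 5 mm down (of 8), the red cap is out (under 3 mm), every station stands upright and at rest within 15 mm of where it began, and the six small parts are within 20 mm of where they began (all of step 3 and distance of each of green, yellow, blue, red from where it was at the start of the episode below 0.015 m and distance of each of spare_cap_0, spare_cap_1, spare_cap_2, spare_knob, spare_knob_silver, heat_sink from where it was at the start of the episode below 0.02 m and linear speed of each of green, yellow, blue, red below 0.02 m/s and angle between each of green, yellow, blue, red's own z axis and vertical below 0.1 rad); the robot touches nothing.
It fails at once if a button goes down before the one ahead of it in the order is down ((value of joint yellow_cap above 0.003 m and value of joint green_cap below 0.005 m) or (value of joint blue_cap above 0.003 m and value of joint yellow_cap below 0.005 m)).
It fails at once if the red button or its box is touched or pressed (contact force between any of the fingers, the arm and red above 0.5 N or value of joint red_cap above 0.003 m).
It fails at once if a station is pressed harder than 25 N (contact force between any of the fingers, the arm and green above 25 N or contact force between any of the fingers, the arm and yellow above 25 N or contact force between any of the fingers, the arm and blue above 25 N).
It fails at once if a station is lifted, shoved more than 20 mm or tipped (height (world z) of any of green, yellow, blue, red above 0.008 m or distance of any of green, yellow, blue, red from where it was at the start of the episode above 0.02 m or angle between any of green, yellow, blue, red's own z axis and vertical above 0.25 rad).
It fails at once if a loose part standing by is moved more than 25 mm (distance of any of spare_cap_0, spare_cap_1, spare_cap_2, spare_knob, spare_knob_silver, heat_sink from where it was at the start of the episode above 0.025 m).
It also fails if it takes over 48 s, if anything falls off the work surface, if the arm or the gripper's body presses on something with over 40 N, if the wrist force passes 120 N, or if a joint passes its speed limit or range.

ROBOT

A 6-joint arm with a two-finger parallel gripper is mounted at the origin on a cart in front of the work surface, level with it; the furniture and walls round the work are solid. World frame = base frame: x ahead of the robot, y to its left, z up, the work surface at z = 0. Lengths are in m, angles in degrees, forces in N, time in s.
With the tool pointing down it reaches from about 0.325 to 0.85 m from the base axis. Payload 15.5 kg.
Tool frame: the origin (TCP) lies midway between the tips of the shut fingers; the grasp point (between the pads) lies 19 mm behind it; y points along the fingers, x is the direction in which the jaws open and shut, and the axes are right-handed (so a half turn about y gives the same grasp; the last joint's range is limited). The gripper opens to 91 mm and grips with 3 to 60 N. Pads are 32 mm wide; open, the fingers measure 118 mm over their backs; the gripper's body (76 mm by 178 mm) begins 60 mm behind the grasp point.
Start: joints at [71.419, 28.281, 77.091, -0, 74.628, -5.472], TCP at [0.142, 0.609, 0.214] pointing down, gripper open.
Joint ranges: [-166.48, 166.48], [-47.26, 123.95], [12.59, 153.08], [-70.14, 250.14], [6.76, 159.57], [-176.63, 176.63]. Speed limits (degrees/s): [108.29, 108.29, 147.25, 172.46, 172.46, 172.46].

INTERFACE

Orientations are given as a 3x3 rotation matrix whose columns are the frame's x, y, z axes.
In Python, from bench import ctrl gives the robot as it stands. The module is installed in compiled form; this text tells all that it offers. Calls block until the motion is done:
- ctrl.goto(position, orientation): joint-space move of the TCP to a pose.
- ctrl.move_l(position, vel=0.15, ori=None, contact_N=None): straight line of the TCP; ori=None keeps the orientation; vel is the mean speed in m/s. With contact_N (N) it stops when the force on the tool has changed by that much, and returns True; else False.
- ctrl.movej(angles): joint-space move.
- ctrl.command_gripper(opening): opening from 0.0 (shut) to 1.0 (fully open); the grip force is fixed at half the most; returns when the fingers have stopped.
- ctrl.sleep(seconds).
- ctrl.ik(position, orientation): joint angles nearest the present ones, or None.
- ctrl.read_camera(name): name is "side" or "top"; returns the picture (384x512x3 uint8, blue, green, red); there is no depth.
- ctrl.camera_params(name): a dict with "fx", "fy", "cx", "cy" (pixels), "pose" (4x4, takes a point from camera to world coordinates). Camera axes: x right, y up, looking along -z (the intrinsics and any distortion apply to the point x, -y, -z); pixel columns grow to the right and rows downward; lengths in m; the calibration is good to about 2 mm. A picture is of the moment at which its call begins. camera_params takes no time and is no camera call.
A pose or a line that the arm cannot do raises ctrl.MotionError and nothing moves.
- ctrl.sign_off(): hands the job in, once; it reports no verdict.
Readings, each from a call of its own:
- ctrl.current_t(): time.
- ctrl.current_q(): joint angles.
- ctrl.current_dq(): joint speeds.
- ctrl.current_effort(): joint torques, N m.
- ctrl.current_tool_pos(): TCP position.
- ctrl.current_eef_rot(): TCP orientation.
- ctrl.current_contact_force(): force on the tool from outside, world axes, zero at the start.
- ctrl.current_wrist_torque(): the same for the moment, N m.
- ctrl.current_grip_width(): opening from 0.0 (shut) to 1.0 (fully open).
Only numpy, scipy, OpenCV 4.12 (cv2) and the standard library are available. Lean on these libraries where they do the work, as an engineer would, in place of code of your own. Each camera call takes 0.05 s, during which the arm holds its last target. There are 200 camera calls.

## Working session

There is one attempt and no reset: what is moved stays moved. The work goes in short steps, each a Python script; the robot and the scene stay as the last script left them, time stands still between calls to the robot, and variables do not carry over. Pictures are saved under pics/ and viewed, about 8 in all and at most 12, crops included, and the job is handed in when it is done.

```bash
mkdir -p pics
python3 - <<'E'
from bench import ctrl
import cv2,numpy as np
for n in("top","side"):
    im=ctrl.read_camera(n); cv2.imwrite(f"pics/{n}0.png",im)
    p=ctrl.camera_params(n); print(n,{k:(np.round(v,4).tolist() if k=="pose" else v) for k,v in p.items()})
print(ctrl.current_t(),np.round(ctrl.current_eef_rot(),3).tolist())
E
```

```text
top {'fx': 416.48342868917496, 'fy': 416.48342868917496, 'cx': 244.78664544561116, 'cy': 194.30630522828923, 'pose': [[0.0228, 0.9954, -0.0927, 0.461], [-0.9996, 0.0244, 0.0158, 0.1451], [0.018, 0.0923, 0.9956, 0.9155], [0.0, 0.0, 0.0, 1.0]]}
side {'fx': 411.7967682412225, 'fy': 411.7967682412225, 'cx': 258.5954205275985, 'cy': 190.53060206401065, 'pose': [[-0.9838, 0.0996, -0.1488, 0.4031], [-0.1779, -0.6381, 0.7491, 0.7926], [-0.0204, 0.7635, 0.6455, 0.6281], [0.0, 0.0, 0.0, 1.0]]}
0.1 [[0.227, -0.0, -0.974], [0.974, -0.001, 0.227], [-0.001, -1.0, 0.0]]
```

View pics/top0.png

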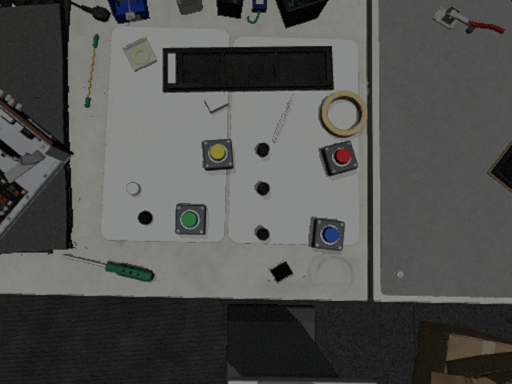

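View pics/side0.png

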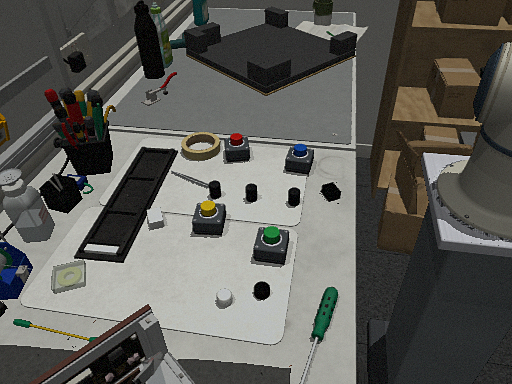

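The top view shows green at (190,219), yellow at (218,152), blue at (331,234) and red at (343,156). The small parts stand clear of the caps. The side view shows the same caps at green (271,232), yellow (208,206), blue (300,149) and red (237,139).

```bash
cat > h.py <<'E'
from bench import ctrl
import cv2,numpy as np
HUE={'green':(45,85),'yellow':(20,35),'blue':(100,125),'red':(170,190)}
SEED={'top':dict(green=(190,219),yellow=(218,152),blue=(331,234),red=(343,156)),
      'side':dict(green=(271,232),yellow=(208,206),blue=(300,149),red=(237,139))}
def blob(im,n,c):
    h=cv2.cvtColor(im,cv2.COLOR_BGR2HSV).astype(int); lo,hi=HUE[c]
    H=np.where(h[...,0]<10,h[...,0]+180,h[...,0]) if c=='red' else h[...,0]
    m=((H>=lo)&(H<=hi)&(h[...,1]>110)&(h[...,2]>60)).astype(np.uint8)
    x,y=SEED[n][c]; w=np.zeros_like(m); w[y-22:y+22,x-22:x+22]=1; m*=w
    # brightest part = flat top, lit; the skirt is darker
    k,lab,st,ce=cv2.connectedComponentsWithStats(m); i=1+st[1:,4].argmax()
    V=h[...,2]; mm=lab==i; t=mm&(V>0.8*np.percentile(V[mm],80))
    ys,xs=np.nonzero(t)
    return np.array([xs.mean(),ys.mean()]),int(mm.sum()),int(t.sum())
def ray(n,px):
    p=ctrl.camera_params(n); T=p['pose']
    d=T[:3,:3]@[(px[0]-p['cx'])/p['fx'],-(px[1]-p['cy'])/p['fy'],-1]
    return T[:3,3],d/np.linalg.norm(d)
def plane(n,px,z):
    o,d=ray(n,px); return o+d*(z-o[2])/d[2]
def tri(a,b):
    A=[];B=[]
    for n,px in(('top',a),('side',b)):
        o,d=ray(n,px); P=np.eye(3)-np.outer(d,d); A.append(P);B.append(P@o)
    return np.linalg.lstsq(np.vstack(A),np.hstack(B),rcond=None)[0]
E
python3 - <<'E'
from h import *
I={n:ctrl.read_camera(n) for n in('top','side')}
for c in HUE:
    a=blob(I['top'],'top',c); b=blob(I['side'],'side',c)
    print(c,a[0].round(1),a[1:],b[0].round(1),b[1:],'tri',tri(a[0],b[0]).round(4),'pl',plane('top',a[0],.059)[:2].round(4),plane('side',b[0],.059)[:2].round(4))
for p in [(262,149),(262,188),(262,233),(145,217),(134,188),(281,271)]: print(plane('top',p,.03)[:2].round(3))
q=ctrl.current_q()
R=np.array(ctrl.current_eef_rot()); print(R.round(3).tolist())
E
```

```text
green [188.6 218.9] (167, 155) [271.2 231.4] (153, 138) tri [0.4883 0.2457 0.0572] pl [0.4874 0.2454] [0.4889 0.2475]
yellow [216.9 151.3] (171, 156) [207.5 205. ] (187, 108) tri [0.6303 0.1918 0.0571] pl [0.6292 0.1916] [0.6303 0.1938]
blue [331.6 234.4] (172, 158) [300.  146.9] (76, 68) tri [ 0.4632 -0.0492  0.0567] pl [ 0.4624 -0.0488] [ 0.4638 -0.0457]
red [343.2 155. ] (171, 148) [235.8 136. ] (68, 63) tri [ 0.6295 -0.073   0.0572] pl [ 0.6283 -0.0726] [ 0.6297 -0.0703]
[0.643 0.096]
[0.558 0.094]
[0.462 0.093]
[0.49  0.341]
[0.551 0.367]
[0.383 0.051]
[[0.227, -0.0, -0.974], [0.974, -0.001, 0.227], [-0.001, -1.0, 0.0]]
```

```bash
cat >> h.py <<'E'
R=np.array([[0,0,-1],[1,0,0],[0,-1,0]],float)
def press(x,y):
    ctrl.goto([x,y,.10],R); ctrl.move_l([x,y,.068],vel=.08)
    f0=np.array(ctrl.current_contact_force())
    hit=ctrl.move_l([x,y,.0465],vel=.012,contact_N=9)
    f=np.array(ctrl.current_contact_force())
    print('hit',hit,'z',np.round(ctrl.current_tool_pos(),4),'dF',(f-f0).round(1))
    ctrl.sleep(.3); print('F after',(np.array(ctrl.current_contact_force())-f0).round(1))
    ctrl.move_l([x,y,.12],vel=.08); print('t',ctrl.current_t())
E
python3 - <<'E'
from h import *
ctrl.command_gripper(0.0); ctrl.goto([.488,.246,.20],R); print(ctrl.current_t())
cv2.imwrite('pics/s1.png',np.hstack([ctrl.read_camera('side')]))
press(.488,.246)
E
```

```text
3.3917
hit True z [0.488  0.246  0.0483] dF [-1.4 -1.3 11.1]
F after [-1.4 -0.2 10. ]
t 7.3083
```

View pics/s1.png

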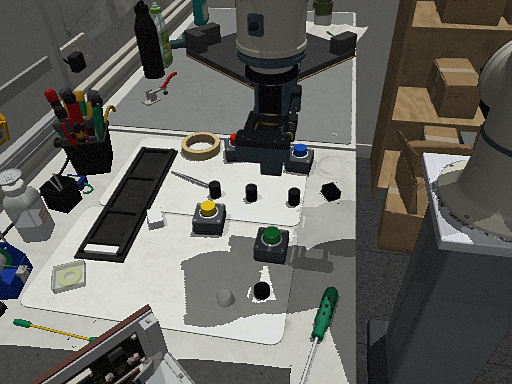

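The picture shows the shut gripper above green (271,232), with its path clear. The press stopped at z = 48.3 mm and 10 N, which fits a fully-in cap. Next I'll check the green cap and positions, then press yellow.

```bash
cat >> h.py <<'E'
def check(cs):
    I={n:ctrl.read_camera(n) for n in('top','side')}
    for c in cs:
        try: print(c,tri(blob(I['top'],'top',c)[0],blob(I['side'],'side',c)[0]).round(4))
        except Exception as e: print(c,'hidden',e)
    return I
E
python3 - <<'E'
from h import *
ctrl.goto([.63,.193,.15],R); check(['green','blue'])
press(.63,.1925)
ctrl.goto([.463,-.048,.15],R)
I=check(['green','yellow'])
cv2.imwrite('pics/s2.png',I['side'])
E
```

```text
green hidden attempt to get argmax of an empty sequence
blue [ 0.4633 -0.0492  0.0565]
hit True z [0.63   0.1925 0.0483] dF [-3.3  0.1  9.8]
F after [-2.4 -1.8  9.2]
t 11.7833
green [0.4882 0.2458 0.0495]
yellow [0.6306 0.1917 0.0489]
```

View pics/s2.png

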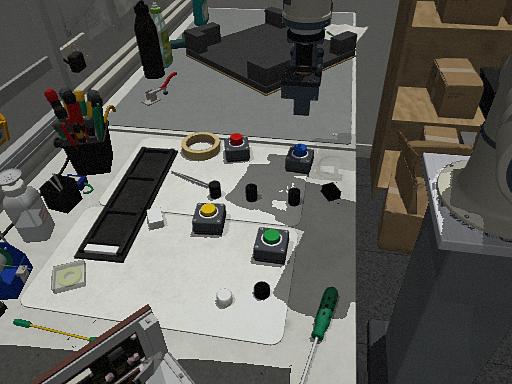

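Green (271,238) and yellow (208,210) are both in: each cap is about 8 mm lower and has not moved sideways. The gripper hangs above blue (300,150), and everything else is where it was. Next is blue.

Run:
```python
from h import *
press(.463,-.048)
ctrl.move_l([.463,-.048,.2]); ctrl.goto([.35,.3,.28],R)
I=check(HUE); cv2.imwrite('pics/top3.png',I['top']); cv2.imwrite('pics/side3.png',I['side'])
for p in [(.463,.0)]: pass
print(ctrl.current_t())
```

```text
hit True z [ 0.463  -0.048   0.0482] dF [-1.6 -0.1  8.8]
F after [-1.7 -0.   8.8]
t 16.7167
green [0.4882 0.246  0.0495]
yellow [0.6307 0.1917 0.0489]
blue [ 0.4632 -0.0487  0.0492]
red [ 0.6295 -0.073   0.0572]
18.9
```

View pics/side3.png

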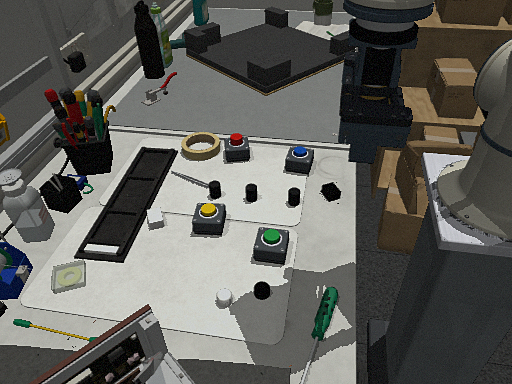

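Green (271,238), yellow (208,210) and blue (300,152) are in and red (236,139) is out. The small parts are where they started, and the arm is clear.

```bash
python3 -c "
from bench import ctrl
ctrl.sign_off(); print(ctrl.current_t())"
```

```text
the job is handed in; nothing more can be done
the job is handed in; nothing more can be done
```

I pressed green, then yellow, then blue with the shut fingertips, and handed the job in at about 19 s of the 48 s allowed.

- **Presses:** each one stopped at the contact threshold at z ≈ 48 mm. Peak readings were about 11 N on green, 10 N on yellow and 9 N on blue, well under the 25 N limit.
- **Caps:** two-view measurements afterwards put the three pressed caps about 8 mm lower (57 mm down to 49 mm), so fully in. Red still measured 57 mm, so it is out.
- **Positions:** no station moved by more than 0.5 mm. In the last side picture the small parts were where they began; I judged that by eye only and did not measure it.
- **Disagreements:** the cameras read cap heights about 2 mm lower than the text (57 mm against 59 mm, and 49 mm against 51 mm), which is within calibration. One check of green, made while the arm was in the way, found nothing; later checks with a clear view did.

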